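# Count brass plugs through the light gate

### The job

Push the three loose brass plugs on the grey counting tray through the narrow gate between the two black posts and let them fall into the slot behind it, one at a time, so that each is counted alone: the next plug stays on the grey deck until the one before is down in the slot. Push them along the deck with the fingertips, without picking any up, and leave the red lid and the petri dish on the tray, and the jar and the pen beside it, where they are.

Things in the scene. Friction and masses are not known exactly. Their poses are not given: they have to be found in the camera images.
- tray: fixed counting tray, 240 (x) x 286 (y) mm, grey deck 75 mm above the work surface, yaw within 0.35 rad; origin on the work surface under the tray's middle, z up. A white rim 10 mm high bounds the clear deck: x -114..114, y -65..135 mm in the tray frame. On the -y side a white fence, 10 mm high, 8 mm thick (y -65 to -73), has one gate at x = 0. The deck ends behind it at y = -73 mm
- gate (a point): middle of the gate at deck level, half-way through the fence, at tray frame (0, -69, 75) mm. The gate is 44 mm wide, with a black post each side that rises 22 mm above the deck; plugs pass along the tray's -y direction
- slot (a point): middle of the slot's mouth at deck level, at tray frame (0, -103, 75) mm. The open slot spans x -32..32, y -73..-133 mm, is 69 mm deep below the deck and walled round by a white housing 10 mm higher than the deck. A plug tips in by itself once its middle is past the deck's edge at y = -73 mm
- plug_1_center (a point): centre of a loose round brass plug, 28 mm diameter, 12 mm high, about 40 g, with a dark socket 12 mm across on top; lies flat on the deck, its centre 6 mm above it. The three plugs are alike
- plug_2_center (a point): centre of a loose round brass plug, 28 mm diameter, 12 mm high, about 40 g, with a dark socket 12 mm across on top; lies flat on the deck, its centre 6 mm above it. The three plugs are alike
- plug_3_center (a point): centre of a loose round brass plug, 28 mm diameter, 12 mm high, about 40 g, with a dark socket 12 mm across on top; lies flat on the deck, its centre 6 mm above it. The three plugs are alike
- red_lid: loose red jar lid, 48 mm diameter, 16 mm high, lying on the deck in a corner beside the gate; origin at the centre of its underside. Leave it alone
- dish: loose clear petri dish, 60 mm diameter, 12 mm high, on the deck in the other corner beside the gate; origin at the centre of its underside. Leave it alone
- jar: loose small white jar with red cap, 38 mm diameter, 82 mm high, standing on the work surface to the left of the tray; origin at the centre of its underside. Leave it alone
- pen_marker: loose white and blue marker pen, 135 mm long, 17 mm thick, lying on the work surface to the right of the tray; origin at the centre of its underside. Leave it alone

How it is judged:
On the way, in this order (a step that is already met when the one before it is completed fails the run):
1. one plug is down in the slot, the other two still on the deck before the gate ((((height (world z) of plug_1_center below 0.065 m and y of plug_1_center in the frame of tray between -0.137 and -0.07 m and x of plug_1_center in the frame of tray between -0.036 and 0.036 m) and (height (world z) of plug_2_center above 0.075 m and y of plug_2_center in the frame of tray above -0.06 m) and (height (world z) of plug_3_center above 0.075 m and y of plug_3_center in the frame of tray above -0.06 m)) or ((height (world z) of plug_1_center above 0.075 m and y of plug_1_center in the frame of tray above -0.06 m) and (height (world z) of plug_2_center below 0.065 m and y of plug_2_center in the frame of tray between -0.137 and -0.07 m and x of plug_2_center in the frame of tray between -0.036 and 0.036 m) and (height (world z) of plug_3_center above 0.075 m and y of plug_3_center in the frame of tray above -0.06 m)) or ((height (world z) of plug_1_center above 0.075 m and y of plug_1_center in the frame of tray above -0.06 m) and (height (world z) of plug_2_center above 0.075 m and y of plug_2_center in the frame of tray above -0.06 m) and (height (world z) of plug_3_center below 0.065 m and y of plug_3_center in the frame of tray between -0.137 and -0.07 m and x of plug_3_center in the frame of tray between -0.036 and 0.036 m)))), for 0.2 s.
2. two plugs are down in the slot, the third still on the deck before the gate ((((height (world z) of plug_1_center below 0.065 m and y of plug_1_center in the frame of tray between -0.137 and -0.07 m and x of plug_1_center in the frame of tray between -0.036 and 0.036 m) and (height (world z) of plug_2_center below 0.065 m and y of plug_2_center in the frame of tray between -0.137 and -0.07 m and x of plug_2_center in the frame of tray between -0.036 and 0.036 m) and (height (world z) of plug_3_center above 0.075 m and y of plug_3_center in the frame of tray above -0.06 m)) or ((height (world z) of plug_1_center below 0.065 m and y of plug_1_center in the frame of tray between -0.137 and -0.07 m and x of plug_1_center in the frame of tray between -0.036 and 0.036 m) and (height (world z) of plug_2_center above 0.075 m and y of plug_2_center in the frame of tray above -0.06 m) and (height (world z) of plug_3_center below 0.065 m and y of plug_3_center in the frame of tray between -0.137 and -0.07 m and x of plug_3_center in the frame of tray between -0.036 and 0.036 m)) or ((height (world z) of plug_1_center above 0.075 m and y of plug_1_center in the frame of tray above -0.06 m) and (height (world z) of plug_2_center below 0.065 m and y of plug_2_center in the frame of tray between -0.137 and -0.07 m and x of plug_2_center in the frame of tray between -0.036 and 0.036 m) and (height (world z) of plug_3_center below 0.065 m and y of plug_3_center in the frame of tray between -0.137 and -0.07 m and x of plug_3_center in the frame of tray between -0.036 and 0.036 m)))), for 0.2 s.
3. all three plugs are down in the slot (((height (world z) of plug_1_center below 0.065 m and y of plug_1_center in the frame of tray between -0.137 and -0.07 m and x of plug_1_center in the frame of tray between -0.036 and 0.036 m) and (height (world z) of plug_2_center below 0.065 m and y of plug_2_center in the frame of tray between -0.137 and -0.07 m and x of plug_2_center in the frame of tray between -0.036 and 0.036 m) and (height (world z) of plug_3_center below 0.065 m and y of plug_3_center in the frame of tray between -0.137 and -0.07 m and x of plug_3_center in the frame of tray between -0.036 and 0.036 m))), for 0.2 s.
At the end, for the whole second after the job is handed in: all three plugs are at rest inside the slot, their centres at least 10 mm below the deck (height (world z) of each of plug_1_center, plug_2_center, plug_3_center below 0.065 m and y of plug_1_center in the frame of tray between -0.137 and -0.07 m and x of plug_1_center in the frame of tray between -0.036 and 0.036 m and y of plug_2_center in the frame of tray between -0.137 and -0.07 m and x of plug_2_center in the frame of tray between -0.036 and 0.036 m and y of plug_3_center in the frame of tray between -0.137 and -0.07 m and x of plug_3_center in the frame of tray between -0.036 and 0.036 m and linear speed of each of plug_1, plug_2, plug_3 below 0.02 m/s); the robot touches nothing.
It fails at once if a plug is picked up (its centre rises more than 24 mm above where it lay on the deck) (height (world z) of any of plug_1_center, plug_2_center, plug_3_center above 0.105 m).
It fails at once if the red jar lid is moved more than 15 mm or tipped (distance of red_lid from where it was at the start of the episode above 0.015 m or angle between red_lid's own z axis and vertical above 0.5 rad).
It fails at once if the petri dish is moved more than 15 mm or tipped (distance of dish from where it was at the start of the episode above 0.015 m or angle between dish's own z axis and vertical above 0.5 rad).
It fails at once if the small jar is moved more than 15 mm or tipped (distance of jar from where it was at the start of the episode above 0.015 m or angle between jar's own z axis and vertical above 0.5 rad).
It fails at once if the marker pen is moved more than 15 mm (distance of pen_marker from where it was at the start of the episode above 0.015 m).
It also fails if it takes over 69 s, if anything falls off the work surface, if the arm or the gripper's body presses on something with over 40 N, if the wrist force passes 120 N, or if a joint passes its speed limit or range.

### The arm

A 7-joint arm with a two-finger parallel gripper is mounted at the origin on a cart in front of the work surface, level with it; the furniture and walls round the work are solid. World frame = base frame: x ahead of the robot, y to its left, z up, the work surface at z = 0. Lengths are in m, angles in rad, forces in N, time in s.
With the tool pointing down it reaches from about 0.4 to 0.85 m from the base axis. Payload 10.4 kg.
Tool frame: the origin (TCP) lies on the centre line of the jaws, within the pads' length; the fingertips stand 14 mm ahead of it and the grasp point (between the pads) lies 5 mm behind it (manip.tip_reach is the distance from the TCP to the fingertips, in m); z points along the fingers, y is the line along which they close (so a half turn about z gives the same grasp; the last joint's range is limited). The gripper opens to 85 mm and grips with 20 to 120 N. Pads are 22 mm wide; open, the fingers measure 114 mm over their backs; the gripper's body (76 mm by 85 mm) begins 54 mm behind the grasp point. The pads swing forward as they close: fully open they stand 13 mm farther back than shut.
Start: joints at [1.262, 0.332, -0.065, 1.46, 0.022, 1.35, -0.088], TCP at [0.176, -0.6, 0.245] pointing down, gripper open.
Joint ranges: [-2.6, 2.6], [-0.5, 2.12], [-1.47, 1.34], [0.16, 2.42], [-1.27, 4.41], [0.06, 2.06], [-2.6, 2.6]. Speed limits (rad/s): [2.22, 2.22, 2.79, 2.79, 3.14, 3.14, 3.14].

### API

Orientations are given as a unit quaternion [x, y, z, w].
In Python, from workcell import manip gives the robot as it stands.
- The arm moves only by the shell command python3 -m pendant 'ROWS' [FORCE]. ROWS is JSON, a list of rows, each a list of 7 numbers: the shift along the tool's x, y, z in units of 50 mm (1.0 is 50 mm), then the turn, a rotation vector about the tool's x, y, z in units of 8 degrees (1.0 is 8 degrees), then the opening, from -1 (shut) to 1 (fully open), so that 0 is half open. In form: [[dx, dy, dz, ax, ay, az, jaw], ...]. A call has exactly 10 rows; each row is the pose to reach, as a shift and turn from the pose commanded when the call began, along the tool's axes at that moment; what a row does not reach only later rows make up. A row lasts 1/8 s, in which the tool goes at most 62.5 mm and 10.7 degrees, less where a joint would pass 70% of its speed; a pose out of reach is approached as far as the arm can. A call with a gripper value outside its range is refused whole. The fingers move at their own pace and stop on an object; FORCE is the grip in N (left out, the last holds). Time passes only in rows, so rows that repeat a pose let the fingers close, or fill a call up. It gives the time, the measured TCP pose, the force, the opening and the grip force at its end, in the units of the state.
- manip.get_obs(): the state, without advancing time (a new reading comes with each control period).
- manip.camera(name): name is "scene" or "top" or "wrist"; returns (picture, depth): 400x640x3 uint8, red, green, blue; 400x640 float32, m along the optical axis (not along the pixel's ray), 0 where there is no reading.
- manip.get_calibration(name): a dict with "fx", "fy", "cx", "cy" (pixels), "D" ([k1, k2, p1, p2, k3] as OpenCV has them; the pictures are not rectified), "xyz" and "orientation" of the camera in the world. Camera axes: x right, y up, looking along -z (the intrinsics and any distortion apply to the point x, -y, -z); pixel columns grow to the right and rows downward; lengths in m; the calibration is good to about 2 mm. A picture is of the moment at which its call begins: read the wrist's pose just before it. get_calibration takes no time and is no camera call; for the wrist camera it gives the pose at the moment of the call.
- manip.hand_in(): hands the job in; it is judged then, once.
Trained networks look in the newest picture that a camera, given by its name, has taken for a name from the list of things; names that differ only in an ending like _2 or _b are one class to them, and where a whole thing is asked for, a point or a joint stands for the part that bears it (a point fixed in the world has none). Each returns a list of dicts, best first, with "p" (0 to 1); they miss things now and then, are a little off and sometimes report something else, mostly with a low value. They report only what shows in the picture. A call takes as long as a camera call.
- manip.find_in(thing, camera): "box" ([left, top, right, bottom] in pixels, round what is visible of it).
- manip.trace(thing, camera): "pixels" (400x640 bool, what is visible of it) and "box" ([left, top, right, bottom] in pixels, round what is visible of it).
- manip.tip_of(thing, camera): "pixel" ([column, row] in pixels: a listed point, or the origin of a listed thing).
The state is a dict: "clock": time; "joint_pos": joint angles; "joint_velocities": joint speeds; "tau": joint torques, N m; "position": TCP position; "ee_rot": TCP orientation; "ft_force": force on the tool from outside, world axes, zero at the start; "torque": the same for the moment, N m; "grip_width": opening from 0.0 (shut) to 1.0 (fully open); "grasp_force": force on a finger pad.
Only numpy, scipy, OpenCV 4.12 (cv2) and the standard library are available. Lean on these libraries where they do the work, as an engineer would, in place of code of your own. Each camera call takes 0.05 s, during which the arm holds its last target. There are 200 camera calls.

## Working session

There is one attempt and no reset: what is moved stays moved. The work goes in short steps, Python scripts to look and compute and a shell command to move; the robot and the scene stay as the last step left them, time stands still between calls to the robot, and variables do not carry over. Pictures are saved under pics/ and viewed, at most 10 in all, crops included, and the job is handed in when it is done.

```bash
mkdir -p pics; cat > h.py <<'E'
import numpy as np, cv2
from scipy.spatial.transform import Rotation as R
from workcell import manip
def ray_z(cal,px,z):
    K=np.array([[cal['fx'],0,cal['cx']],[0,cal['fy'],cal['cy']],[0,0,1]])
    p=cv2.undistortPoints(np.array(px,float).reshape(-1,1,2),K,np.array(cal['D'],float)).reshape(-1,2)
    d=R.from_quat(cal['orientation']).apply(np.c_[p[:,0],-p[:,1],-np.ones(len(p))])
    o=np.array(cal['xyz']); return o+d*((z-o[2])/d[:,2])[:,None]
E
python3 - <<'E'
from h import *
o=manip.get_obs();print(o['clock'],o['position'],o['ee_rot'],manip.tip_reach)
for c in('top','scene'):
    im,d=manip.camera(c);cv2.imwrite(f'pics/{c}0.png',im[:,:,::-1]);cal=manip.get_calibration(c);print(c,cal['xyz'])
    for t,z in(('plug_1_center',.081),('gate',.075),('slot',.075),('tray',0),('red_lid',.075),('dish',.075),('jar',0),('pen_marker',0)):
        for r in manip.tip_of(t,c)[:4]: print(t,round(r['p'],2),np.round(r['pixel'],1),np.round(ray_z(cal,r['pixel'],z)[0],4))
E
```

```text
0.0 [ 0.17609666 -0.59930467  0.24450255] [ 9.89808642e-01  1.42401937e-01 -1.19627180e-04 -7.24769865e-04] 0.014
top [ 0.39842733 -0.07088863  1.28763004]
plug_1_center 0.48 [314.5 192. ] [ 0.5629 -0.0747  0.081 ]
plug_1_center 0.4 [306.8 207.9] [ 0.5191 -0.0544  0.081 ]
gate 0.74 [337.8 184.9] [ 0.5843 -0.1384  0.075 ]
slot 0.69 [349.5 186.4] [ 0.5805 -0.1706  0.075 ]
tray 0.82 [316.7 194. ] [ 0.5682 -0.0815  0.    ]
red_lid 0.74 [328.  214.8] [ 0.5016 -0.1123  0.075 ]
red_lid 0.71 [349.9 180.4] [ 0.5972 -0.1716  0.075 ]
dish 0.7 [323.1 157.3] [ 0.6607 -0.0973  0.075 ]
dish 0.41 [327.9 214.1] [ 0.5035 -0.112   0.075 ]
dish 0.33 [191.4 220.6] [0.4811 0.2563 0.075 ]
jar 0.52 [192.6 217.4] [0.4955 0.2736 0.    ]
pen_marker 0.66 [438.4 243.4] [ 0.4297 -0.433   0.    ]
scene [-0.11484748  0.66321599  0.66701311]
plug_1_center 0.66 [320.8 203.9] [ 0.5142 -0.0605  0.081 ]
gate 0.79 [316.8 186.4] [ 0.5964 -0.1347  0.075 ]
slot 0.68 [229.  288.5] [0.4339 0.3153 0.075 ]
slot 0.65 [325.9 181.4] [ 0.5976 -0.1775  0.075 ]
tray 0.57 [308.8 220.5] [ 0.5643 -0.0661  0.    ]
tray 0.17 [230.2 291.6] [0.4931 0.2756 0.    ]
red_lid 0.65 [340.3 203.6] [ 0.4823 -0.1069  0.075 ]
dish 0.51 [291.  186.5] [ 0.6517 -0.0805  0.075 ]
dish 0.29 [414.2 191.1] [ 0.369  -0.3142  0.075 ]
jar 0.93 [229.7 289.5] [0.4996 0.2721 0.    ]
pen_marker 0.59 [415.  193.4] [ 0.4203 -0.4263  0.    ]
```

```bash
python3 - <<'E'
import cv2
a=cv2.imread('pics/top0.png')[130:250,230:390]
cv2.imwrite('pics/top0c.png',cv2.resize(a,None,fx=5,fy=5,interpolation=cv2.INTER_CUBIC))
E
```

```text
(no output)
```

View pics/top0c.png

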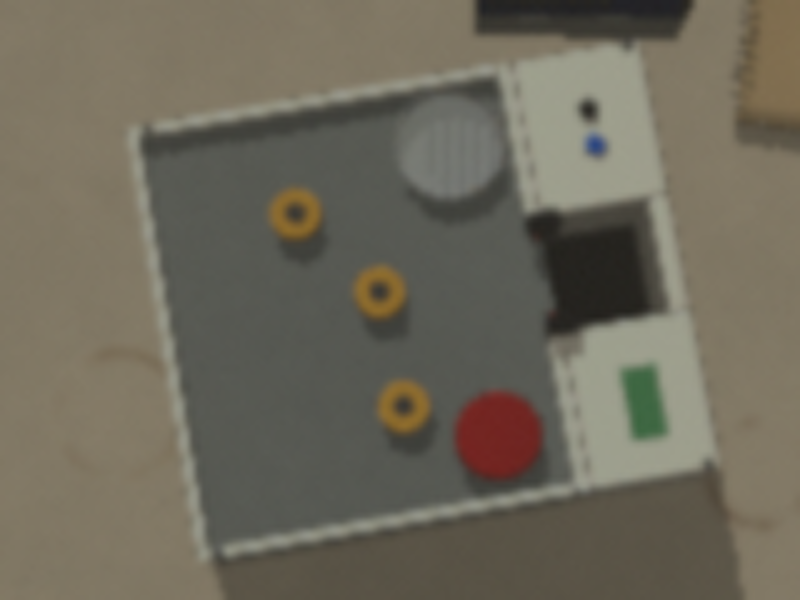

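The crop shows the grey deck with plugs at crop (296,213), (380,291) and (404,406). The posts are at (543,223) and (563,320), the lid at (499,435) and the dish at (452,148). I'll measure these from the colours.

```bash
cat >> h.py <<'E'
def plugs(im,cal,z=.087):
    hsv=cv2.cvtColor(im,cv2.COLOR_RGB2HSV); m=cv2.inRange(hsv,(13,120,90),(28,255,255))
    m=cv2.morphologyEx(m,cv2.MORPH_CLOSE,np.ones((3,3)))
    out=[]
    for c in cv2.findContours(m,cv2.RETR_EXTERNAL,cv2.CHAIN_APPROX_NONE)[0]:
        if cv2.contourArea(c)<20: continue
        (x,y),r=cv2.minEnclosingCircle(c); out.append((np.round((x,y,r),1),ray_z(cal,(x,y),z)[0][:2].round(4)))
    return out
E
python3 - <<'E'
from h import *
cal=manip.get_calibration('top');im=cv2.imread('pics/top0.png')[:,:,::-1].copy()
for p in plugs(im,cal): print(p)
f=lambda x,y:((x-2)/5+230,(y-2)/5+130)
# rim inner-top corners / outer at z=.085 : tray outer corners
P=ray_z(cal,[f(135,128),f(205,555),f(632,42),f(716,468)],.085)[:,:2];print('corners',P)
model=np.array([[.12,.143],[-.12,.143],[.12,-.143],[-.12,-.143]])
mc=model-model.mean(0);pc=P-P.mean(0)
H=mc.T@pc;yaw=np.arctan2(H[0,1]-H[1,0],H[0,0]+H[1,1]);c,s=np.cos(yaw),np.sin(yaw);Rm=np.array([[c,-s],[s,c]])
t=P.mean(0)-Rm@model.mean(0);print('yaw',yaw,'t',t,'res',P-(model@Rm.T+t))
Q=ray_z(cal,[f(543,223),f(563,320),f(499,435),f(452,148)],.09)[:,:2];print((Q-t)@Rm)
print([ (np.array(p[1])-t)@Rm for p in plugs(im,cal)])
E
```

```text
(array([310.2, 211. ,   5.2]), array([ 0.5102, -0.0639]))
(array([305.3, 188.1,   5.1]), array([ 0.5725, -0.0497]))
(array([288.7, 172.5,   5. ]), array([ 0.6146, -0.0039]))
corners [[ 0.66153895  0.08471576]
 [ 0.42946299  0.04104683]
 [ 0.71392285 -0.18706604]
 [ 0.47958836 -0.23310618]]
yaw 0.18745018213428338 t [ 0.57112829 -0.07360241] res [[-0.00083857 -0.00453937]
 [ 0.00288128 -0.00348325]
 [-0.00175202  0.00466886]
 [-0.00029069  0.00335376]]
[[ 0.02743199 -0.07124304]
 [-0.02674952 -0.07237363]
 [-0.08214137 -0.02719807]
 [ 0.07673512 -0.02975982]]
[array([-0.0580529,  0.0208867]), array([0.005802  , 0.02322808]), array([0.05569955, 0.06038026])]
```

```bash
python3 -m pendant '[[0.8,-1.2,0,0,0,-1.3,0],[1.5,-2.4,0,0,0,-2.6,0],[2,-3.6,0,0,0,-3.9,0],[2.5,-4.8,0,0,0,-5.2,0],[3,-6,0,0,0,-6.5,0],[3.5,-7.2,0,0,0,-7.8,0],[3.5,-7.2,0,0,0,-7.8,0],[3.5,-7.2,0,0,0,-7.8,0],[3.5,-7.2,0,0,0,-7.8,0],[3.5,-7.2,0,0,0,-7.8,0]]'
```

```text
clock: 2.15
position: [0.2425, -0.2057, 0.2453]
ee_rot: [0.773, 0.634, 0.0, -0.0]
ft_force: [0.1, 0.7, 0.1]
grip_width: 0.5
grasp_force: 0.0
```

```bash
python3 -m pendant '[[0.8,0.9,0,0,0,-0.5,-0.6],[1.6,1.8,0,0,0,-1,-0.6],[2.4,2.8,0,0,0,-1.5,-0.6],[3.2,3.8,0,0,0,-2,-0.6],[4,4.8,0,0,0,-2.5,-0.6],[4.4,5.4,0,0,0,-2.8,-0.6],[4.4,5.4,0,0,0,-2.8,-0.6],[4.4,5.4,0,0,0,-2.8,-0.6],[4.4,5.4,0,0,0,-2.8,-0.6],[4.4,5.4,0,0,0,-2.8,-0.6]]'
python3 - <<'E'
from h import *
o=manip.get_obs();im,d=manip.camera('wrist');cal=manip.get_calibration('wrist');cv2.imwrite('pics/w1.png',im[:,:,::-1])
T=R.from_quat(o['ee_rot']);print(o['position'],'cam in tool',T.inv().apply(np.array(cal['xyz'])-o['position']),cal['xyz'])
for p in plugs(im,cal): print(p)
for t,z in(('plug_1_center',.081),('gate',.075),('slot',.075),('red_lid',.075),('dish',.075)):
    for r in manip.tip_of(t,'wrist')[:4]: print(t,round(r['p'],2),np.round(r['pixel'],1),np.round(ray_z(cal,r['pixel'],z)[0],4))
E
```

```text
clock: 3.4
position: [0.5499, -0.0425, 0.2457]
ee_rot: [0.635, 0.772, -0.0, 0.001]
ft_force: [-0.3, 0.1, 0.2]
grip_width: 0.201
grasp_force: 0.0
[ 0.54990018 -0.04253013  0.24570405] cam in tool [ 0.07626986 -0.00063092 -0.12965598] [0.53452592 0.0323504  0.37525983]
(array([274.5, 193. ,  13.5]), array([ 0.5081, -0.0604]))
(array([334.8, 191.9,  13.3]), array([ 0.5697, -0.0471]))
(array([385.5, 156.6,  13.7]), array([ 0.6122, -0.0009]))
plug_1_center 0.94 [276.2 197.1] [ 0.5101 -0.0665  0.081 ]
gate 0.76 [325.7 264.9] [ 0.5797 -0.1404  0.075 ]
slot 0.82 [325.4 286.9] [ 0.5855 -0.1702  0.075 ]
red_lid 0.8 [253.6 233.3] [ 0.4908 -0.1163  0.075 ]
dish 0.74 [399.8 233.7] [ 0.6548 -0.0847  0.075 ]
```

View pics/w1.png

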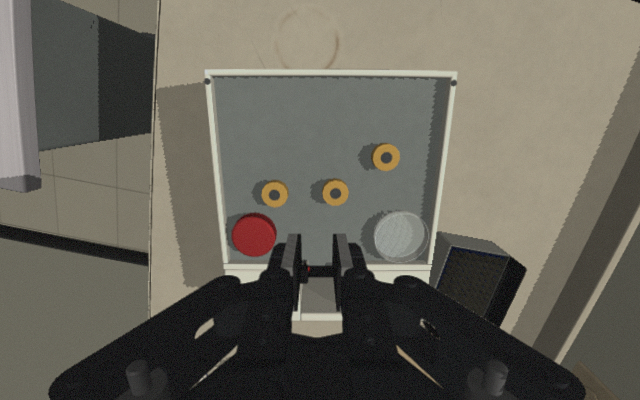

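The wrist view shows plugs at (274,193), (335,192) and (385,157), the lid at (254,235) and the dish at (400,235). The tray's back corners are at (206,71) and (456,73), and the fence front edge runs along row 264.

```bash
cat > plan.py <<'E'
from h import *
yaw=.187; t=np.array([.571,-.0736])
E
python3 - <<'E'
from h import *
o=manip.get_obs();cal=manip.get_calibration('wrist')
print(ray_z(cal,[(206,71),(456,73),(223,265),(434,264)],.085)[:,:2])
P=ray_z(cal,[(206,71),(456,73),(223,265),(434,264)],.085)[:,:2]
d=P[1]-P[0];y1=np.arctan2(d[1],d[0]);d=P[3]-P[2];y2=np.arctan2(d[1],d[0]);print(y1,y2)
im=cv2.imread('pics/w1.png')[:,:,::-1].copy()
for yaw in (.18,.19,.20):
    c,s=np.cos(yaw),np.sin(yaw);Rm=np.array([[c,-s],[s,c]])
    t=P[:2].mean(0)-Rm@[0,.143]
    print(yaw,t,((P-t)@Rm).round(4).tolist(),[((p[1]-t)@Rm).round(4).tolist() for p in plugs(im,cal)])
E
```

```text
[[ 0.42609944  0.04577007]
 [ 0.6582769   0.09029699]
 [ 0.46310262 -0.15701836]
 [ 0.7004796  -0.10906193]]
0.1894790954985727 0.19934333969447648
0.18 [ 0.5677894  -0.07265612] [[-0.1182, 0.1419], [0.1182, 0.1441], [-0.1181, -0.0643], [0.124, -0.0596]] [[-0.0561, 0.0234], [0.0068, 0.0256], [0.0568, 0.0634]]
0.19 [ 0.56919499 -0.07239308] [[-0.1182, 0.1431], [0.1182, 0.1429], [-0.1202, -0.0631], [0.122, -0.0608]] [[-0.0573, 0.0239], [0.0056, 0.0255], [0.056, 0.0629]]
0.2 [ 0.57059788 -0.07211599] [[-0.1182, 0.1442], [0.1182, 0.1418], [-0.1222, -0.0619], [0.12, -0.062]] [[-0.0585, 0.0245], [0.0044, 0.0254], [0.0552, 0.0623]]
```

```bash
python3 -m pendant '[[0.64,0.39,0,0,0,0,-0.76],[0.64,0.39,0.8,0,0,0,-0.76],[0.64,0.39,1.6,0,0,0,-0.76],[0.64,0.39,2.4,0,0,0,-0.76],[0.64,0.39,2.8,0,0,0,-0.76],[0.64,0.39,3.0,0,0,0,-0.76],[0.64,0.39,3.06,0,0,0,-0.76],[0.6,0.39,3.06,0,0,0,-0.76],[0.55,0.39,3.06,0,0,0,-0.76],[0.5,0.39,3.06,0,0,0,-0.76]]'
cat > look.py <<'E'
import sys
from h import *
yaw=.19;t=np.array([.570,-.0735]);c,s=np.cos(yaw),np.sin(yaw);Rm=np.array([[c,-s],[s,c]])
o=manip.get_obs();im,d=manip.camera(sys.argv[1]);cal=manip.get_calibration(sys.argv[1])
if len(sys.argv)>2: cv2.imwrite(f'pics/{sys.argv[2]}.png',im[:,:,::-1])
x=R.from_quat(o['ee_rot']).apply([1,0,0])
print(o['clock'],'tcp tray',((o['position'][:2]-t)@Rm*1000).round(1),'z',round(o['position'][2],4),'heading-push deg',round(np.degrees(np.arctan2(x[1],x[0])-np.pi/2-yaw),2))
for p in plugs(im,cal): print(p[0],((p[1]-t)@Rm*1000).round(1))
E
python3 look.py wrist w2
```

```text
clock: 4.95
position: [0.5649, -0.0137, 0.0929]
ee_rot: [0.635, 0.772, 0.0, 0.0]
ft_force: [0.2, 0.0, 0.9]
grip_width: 0.117
grasp_force: 0.0
4.95 tcp tray [ 6.3 59.6] z 0.0929 heading-push deg 0.27
[212. 325.  12.] [-54.8  15.1]
[314.6 307.4  25.6] [ 4.6 28.1]
[409.6 249.6  27. ] [54.4 64.4]
```

View pics/w2.png

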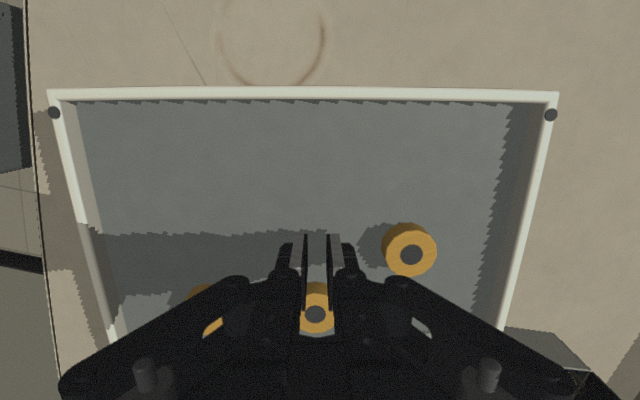

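The plug sits centred between the fingertips at (315,310). I'll push it.

```bash
python3 -m pendant '[[-0.12,0,0,0,0,0,-0.76],[-0.24,-0.01,0,0,0,0,-0.76],[-0.38,-0.02,0,0,0,0,-0.76],[-0.54,-0.03,0,0,0,0,-0.76],[-0.7,-0.05,0,0,0,0,-0.76],[-0.86,-0.07,0,0,0,0,-0.76],[-1.02,-0.09,0,0,0,0,-0.76],[-1.18,-0.11,0,0,0,0,-0.76],[-1.34,-0.12,0,0,0,0,-0.76],[-1.5,-0.12,0,0,0,0,-0.76]]'; python3 look.py wrist w3; python3 look.py top
```

```text
clock: 6.25
position: [0.5733, -0.0887, 0.0923]
ee_rot: [0.635, 0.773, -0.0, 0.0]
ft_force: [0.4, 0.1, -0.0]
grip_width: 0.121
grasp_force: 0.2
6.25 tcp tray [  0.3 -15.6] z 0.0923 heading-push deg 0.29
[316.  306.3  13.8] [ -0.6 -46.9]
[317.1 279.1  16.3] [ -0.  -29.3]
[199.8 184.   30.6] [-57.5  23.6]
[439.7 103.3  32.4] [54.9 61.6]
6.3 tcp tray [  0.3 -16.9] z 0.0923 heading-push deg 0.21
[288.7 172.4   5. ] [57.1 59.9]
```

View pics/w3.png

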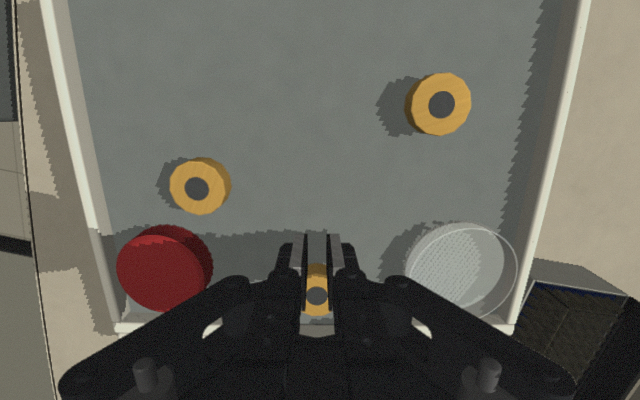

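The plug is in the cradle with its socket at (316,296). The lid (165,268) and dish (460,268) are clear. I'll push it through the gate.

```bash
python3 -m pendant '[[-0.14,0,0,0,0,0,-0.76],[-0.28,0,0,0,0,0,-0.76],[-0.42,0,0,0,0,0,-0.76],[-0.56,0,0,0,0,0,-0.76],[-0.68,0,0,0,0,0,-0.76],[-0.76,0,0,0,0,0,-0.76],[-0.83,0,0,0,0,0,-0.76],[-0.83,0,0,0,0,0,-0.76],[-0.83,0,0,0,0,0,-0.76],[-0.83,0,0,0,0,0,-0.76]]'; python3 look.py wrist; python3 look.py top t4; python3 - <<'E'
import cv2
a=cv2.imread('pics/t4.png')[130:250,230:390]
cv2.imwrite('pics/t4c.png',cv2.resize(a,None,fx=5,fy=5,interpolation=cv2.INTER_CUBIC))
E
```

```text
clock: 7.6
position: [0.5813, -0.1286, 0.0923]
ee_rot: [0.635, 0.773, -0.0, 0.0]
ft_force: [0.1, -0.6, 0.2]
grip_width: 0.119
grasp_force: 0.0
7.6 tcp tray [  0.6 -56.3] z 0.0923 heading-push deg 0.31
[316.5 269.    8.7] [ -0.  -62.5]
[190.   99.9  34.7] [-57.4  23.3]
[450.4   7.4  32.5] [55.3 61.1]
7.65 tcp tray [  0.6 -56.3] z 0.0923 heading-push deg 0.31
[310.3 210.9   5.1] [-56.8  20.5]
[288.7 172.5   5. ] [56.9 59.9]
```

```bash
python3 -m pendant '[[0.2,0,0,0,0,0,-0.76],[0.4,0,-0.2,0,0,0,-0.76],[0.6,0,-0.6,0,0,0,-0.76],[0.8,0,-1.2,0,0,0,-0.76],[1.2,0,-1.8,0,0,0,-0.76],[1.6,0,-1.8,0,0,0,-0.76],[1.6,0,-1.8,0,0,0,-0.76],[1.6,0,-1.8,0,0,0,-0.76],[1.6,0,-1.8,0,0,0,-0.76],[1.6,0,-1.8,0,0,0,-0.76]]'; python3 look.py wrist w5;  python3 look.py top t5;
```

```text
clock: 8.95
position: [0.5657, -0.051, 0.1819]
ee_rot: [0.635, 0.772, -0.0, -0.0]
ft_force: [-0.6, 0.3, 0.3]
grip_width: 0.125
grasp_force: 0.0
8.95 tcp tray [ 0. 23.] z 0.1819 heading-push deg 0.24
[247.  202.   17.5] [-57.9  24.6]
[387.8 156.3  17.7] [55.3 62.9]
9.0 tcp tray [ 0.1 23.1] z 0.182 heading-push deg 0.25
[346.7 185.9   3.9] [ -6.9 -88.9]
```

View pics/w5.png

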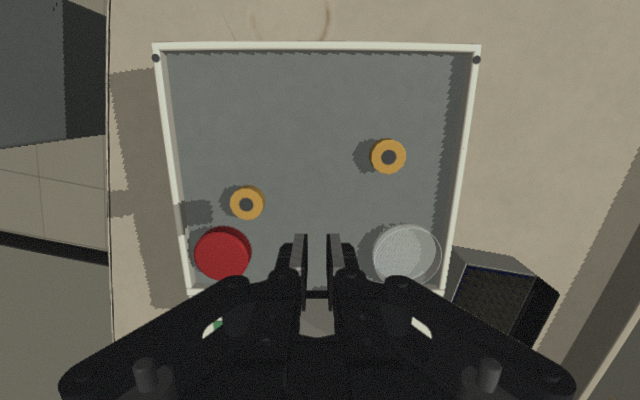

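Plug B is off the deck, and an orange spot shows in the slot in the top view. The other two are at (247,203) and (388,157). Next is the one near the lid: I'll come in behind it and push mostly along tray +x.

```bash
python3 - <<'E'
from h import *
print(manip.get_obs()['joint_pos'])
im,d=manip.camera('top');print('depth at slot plug vs deck',d[184:189,345:349].round(3).tolist(),d[170,300])
E
python3 -m pendant '[[0.05,-0.3,0,0,0,-1.2,-0.76],[0.1,-0.6,0,0,0,-2.4,-0.76],[0.15,-0.9,0,0,0,-3.6,-0.76],[0.19,-1.2,0,0,0,-4.8,-0.76],[0.19,-1.5,0,0,0,-6,-0.76],[0.19,-1.81,0,0,0,-7.2,-0.76],[0.19,-1.81,0,0,0,-8.4,-0.76],[0.19,-1.81,0,0,0,-9.4,-0.76],[0.19,-1.81,0.5,0,0,-9.4,-0.76],[0.19,-1.81,0.9,0,0,-9.4,-0.76]]'; python3 look.py wrist w6
```

```text
[ 0.67899679  0.35963721 -0.81207636  1.66419337  0.27362688  1.23650942
  0.00261292]
depth at slot plug vs deck [[1.284999966621399, 1.284999966621399, 1.2860000133514404, 1.284000039100647], [1.284999966621399, 1.2829999923706055, 1.2829999923706055, 1.2829999923706055], [1.2860000133514404, 1.281999945640564, 1.284999966621399, 1.281999945640564], [1.281999945640564, 1.284000039100647, 1.281999945640564, 1.284000039100647], [1.2829999923706055, 1.2829999923706055, 1.2829999923706055, 1.284000039100647]] 0.7254827
clock: 10.35
position: [0.475, -0.0588, 0.1365]
ee_rot: [0.032, 0.999, -0.0, -0.0]
ft_force: [0.0, -0.1, 0.3]
grip_width: 0.121
grasp_force: 0.0
10.35 tcp tray [-90.5  32.4] z 0.1365 heading-push deg 75.46
[313.9 267.5  17.5] [-61.9  24.6]
```

```bash
python3 -m pendant '[[0,0,0.4,0,0,0,-0.76],[0,0,0.8,0,0,0,-0.76],[0,0,0.88,0,0,0,-0.76],[-0.1,0,0.88,0,0,0,-0.76],[-0.22,0,0.88,0,0,0,-0.76],[-0.36,0,0.88,0,0,0,-0.76],[-0.5,0,0.88,0,0,0,-0.76],[-0.66,0,0.88,0,0,0,-0.76],[-0.82,0,0.88,0,0,0,-0.76],[-0.96,0,0.88,0,0,0,-0.76]]'; python3 look.py wrist w7; python3 look.py top
```

```text
clock: 11.65
position: [0.5236, -0.0616, 0.0933]
ee_rot: [0.032, 0.999, 0.0, 0.0]
ft_force: [-0.3, 0.1, -0.5]
grip_width: 0.119
grasp_force: 0.2
11.65 tcp tray [-43.3  20.4] z 0.0933 heading-push deg 75.49
[316.5 304.8  13.1] [-12.7  14. ]
[316.5 277.7  16.1] [-29.7  18.4]
11.7 tcp tray [-42.7  20.2] z 0.0934 heading-push deg 75.48
[346.7 185.9   3.9] [ -6.9 -88.9]
```

```bash
python3 -m pendant '[[-0.12,0,0,0,0,0,-0.76],[-0.24,0,0,0,0,0,-0.76],[-0.34,0,0,0,0,0,-0.76],[-0.42,0,0,0,0,0,-0.76],[-0.42,0,0,0,0,0,-0.76],[-0.3,0,0,0,0,0,-0.76],[0,0,-0.3,0,0,0,-0.76],[0,0,-1,0,0,0,-0.76],[0,0,-1.8,0,0,0,-0.76],[0,0,-1.8,0,0,0,-0.76]]'; python3 look.py wrist w8; python3 look.py top
```

```text
clock: 13.0
position: [0.5241, -0.0616, 0.186]
ee_rot: [0.032, 0.999, -0.001, 0.002]
ft_force: [0.6, -0.8, -0.3]
grip_width: 0.121
grasp_force: 0.0
13.0 tcp tray [-42.8  20.4] z 0.186 heading-push deg 75.48
[381.  278.    7.6] [41.8 60.3]
[316.5 247.3  14.4] [-2.9 11.3]
13.05 tcp tray [-43.7  20.3] z 0.1842 heading-push deg 75.47
[346.7 185.9   3.9] [ -6.9 -88.9]
```

```bash
python3 -m pendant '[[0,0.3,0,0,0,1.2,-0.76],[-0.1,0.5,0,0,0,2.4,-0.76],[-0.2,0.71,0,0,0,3.6,-0.76],[-0.4,0.71,0,0,0,4.8,-0.76],[-0.6,0.71,0,0,0,6,-0.76],[-0.69,0.71,0,0,0,7.2,-0.76],[-0.69,0.71,0,0,0,8.4,-0.76],[-0.69,0.71,0,0,0,9.4,-0.76],[-0.69,0.71,0.4,0,0,9.4,-0.76],[-0.69,0.71,0.9,0,0,9.4,-0.76]]'; python3 look.py wrist w9; python3 look.py top
```

```text
clock: 14.35
position: [0.559, -0.0284, 0.136]
ee_rot: [0.634, 0.774, -0.0, -0.0]
ft_force: [-0.2, 0.9, 0.5]
grip_width: 0.119
grasp_force: 0.0
14.35 tcp tray [-2.3 46.4] z 0.136 heading-push deg 0.49
[319.5 268.8  20. ] [-2.8 16.1]
[404.5 202.   21.2] [51.3 65.3]
14.4 tcp tray [-4.2 46.6] z 0.1324 heading-push deg 0.49
[346.7 185.9   3.9] [ -6.9 -88.9]
```

View pics/w9.png

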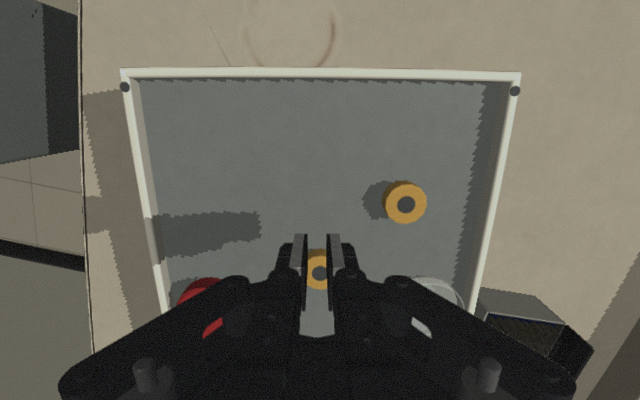

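The plug is at (319,270), between the fingers. I'll measure again now that the arm has settled.

```bash
python3 look.py wrist
```

```text
14.45 tcp tray [-4.1 46.6] z 0.134 heading-push deg 0.46
[322.6 271.1  20.2] [ 0.6 12.2]
[408.6 203.6  21.6] [56.3 63.1]
```

```bash
python3 -m pendant '[[0.1,0.08,0,0,0,0,-0.76],[0.1,0.08,0.4,0,0,0,-0.76],[0.1,0.08,0.8,0,0,0,-0.76],[0.1,0.08,0.84,0,0,0,-0.76],[0,0.08,0.84,0,0,0,-0.76],[-0.12,0.08,0.84,0,0,0,-0.76],[-0.26,0.08,0.84,0,0,0,-0.76],[-0.42,0.08,0.84,0,0,0,-0.76],[-0.58,0.08,0.84,0,0,0,-0.76],[-0.74,0.08,0.84,0,0,0,-0.76]]'; python3 look.py wrist w10; python3 look.py wrist
```

```text
clock: 15.75
position: [0.571, -0.0646, 0.0964]
ee_rot: [0.635, 0.773, 0.0, 0.0]
ft_force: [-0.6, 0.9, 0.2]
grip_width: 0.118
grasp_force: 0.2
15.75 tcp tray [2.6 8.6] z 0.0964 heading-push deg 0.28
[316.5 301.3  12.8] [  2.  -22.5]
[317.5 275.   16.1] [ 2.5 -5.2]
[425.3 154.2  29.5] [54.6 62.1]
15.8 tcp tray [2.5 7.3] z 0.0963 heading-push deg 0.2
[316.5 301.3  12.8] [  1.9 -21.9]
[317.1 274.3  15.5] [ 2.3 -4.1]
[425.5 151.3  29.6] [54.5 64.2]
```

```bash
python3 -m pendant '[[-0.1,0,0.04,0,0,0,-0.76],[-0.24,-0.01,0.08,0,0,0,-0.76],[-0.4,-0.02,0.08,0,0,0,-0.76],[-0.56,-0.03,0.08,0,0,0,-0.76],[-0.72,-0.04,0.08,0,0,0,-0.76],[-0.88,-0.05,0.08,0,0,0,-0.76],[-1.04,-0.05,0.08,0,0,0,-0.76],[-1.16,-0.05,0.08,0,0,0,-0.76],[-1.24,-0.05,0.08,0,0,0,-0.76],[-1.29,-0.05,0.08,0,0,0,-0.76]]'; python3 look.py wrist
```

```text
clock: 17.1
position: [0.5809, -0.1278, 0.0923]
ee_rot: [0.635, 0.773, -0.0, 0.0]
ft_force: [0.6, 1.0, 0.5]
grip_width: 0.122
grasp_force: 0.0
17.1 tcp tray [  0.5 -55.4] z 0.0923 heading-push deg 0.29
[316.5 270.5   8.6] [ -0.2 -62.8]
[450.9   9.6  32.6] [55.5 60.9]
```

```bash
python3 -m pendant '[[0,0,0,0,0,0,-0.76],[0,0,0,0,0,0,-0.76],[0.2,0,0,0,0,0,-0.76],[0.4,0,-0.2,0,0,0,-0.76],[0.6,0,-0.6,0,0,0,-0.76],[0.8,0,-1.2,0,0,0,-0.76],[1.2,0,-1.8,0,0,0,-0.76],[1.6,0,-1.8,0,0,0,-0.76],[1.6,0,-1.8,0,0,0,-0.76],[1.6,0,-1.8,0,0,0,-0.76]]'; python3 look.py wrist w11;  python3 look.py top t11; python3 look.py wrist; python3 - <<'E'
import cv2
a=cv2.imread('pics/t11.png')[130:250,230:390]
cv2.imwrite('pics/t11c.png',cv2.resize(a,None,fx=5,fy=5,interpolation=cv2.INTER_CUBIC))
E
```

```text
clock: 18.4
position: [0.565, -0.0499, 0.1818]
ee_rot: [0.635, 0.772, -0.001, -0.0]
ft_force: [-0.4, -0.2, 0.3]
grip_width: 0.119
grasp_force: 0.0
18.4 tcp tray [-0.4 24.1] z 0.1818 heading-push deg 0.26
[388.2 157.4  17.7] [55.  62.9]
18.45 tcp tray [-0.4 23.9] z 0.1817 heading-push deg 0.23
[345.  186.    5.4] [ -6.3 -84.2]
18.5 tcp tray [-0.4 23.8] z 0.1816 heading-push deg 0.22
[388.  157.   17.8] [54.9 63.2]
```

View pics/t11c.png

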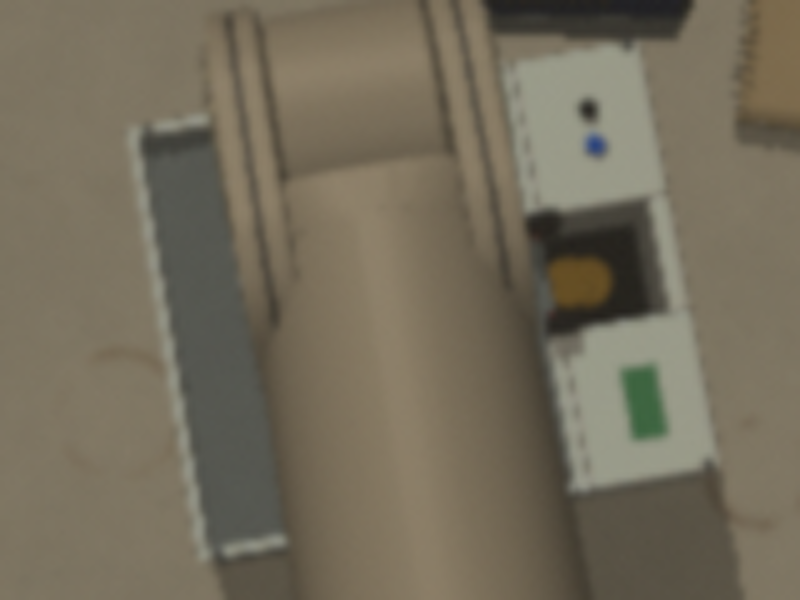

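Both plugs show as overlapping orange discs at (580,282), down in the slot. Now the last one, at tray (55,63).

```bash
python3 -m pendant '[[0.2,0.3,0,0,0,1.2,-0.76],[0.4,0.6,0,0,0,2.4,-0.76],[0.6,0.9,0,0,0,3.6,-0.76],[0.8,1.2,0,0,0,4.8,-0.76],[1,1.5,0,0,0,6,-0.76],[1.16,1.67,0,0,0,6.9,-0.76],[1.16,1.67,0.4,0,0,6.9,-0.76],[1.16,1.67,0.8,0,0,6.9,-0.76],[1.16,1.67,0.9,0,0,6.9,-0.76],[1.16,1.67,0.9,0,0,6.9,-0.76]]'; python3 look.py wrist w12; python3 look.py wrist
```

```text
clock: 19.8
position: [0.6357, 0.0233, 0.1367]
ee_rot: [0.921, 0.391, -0.0, -0.0]
ft_force: [-0.5, -0.0, -0.1]
grip_width: 0.117
grasp_force: 0.0
19.8 tcp tray [82.8 82.7] z 0.1367 heading-push deg -54.9
[320.  265.   20.2] [57.5 64. ]
19.85 tcp tray [83.2 82.8] z 0.1374 heading-push deg -54.9
[320.  265.   20.2] [57.6 64. ]
```

```bash
python3 -m pendant '[[0,0,0.4,0,0,0,-0.76],[0,0,0.8,0,0,0,-0.76],[0,0,0.89,0,0,0,-0.76],[-0.1,0,0.89,0,0,0,-0.76],[-0.22,0,0.89,0,0,0,-0.76],[-0.36,0,0.89,0,0,0,-0.76],[-0.52,0,0.89,0,0,0,-0.76],[-0.68,0,0.89,0,0,0,-0.76],[-0.84,0,0.89,0,0,0,-0.76],[-1,0,0.89,0,0,0,-0.76]]'; python3 look.py wrist
```

```text
clock: 21.15
position: [0.6009, -0.0125, 0.0929]
ee_rot: [0.921, 0.391, 0.0, 0.0]
ft_force: [0.2, 0.2, 0.7]
grip_width: 0.122
grasp_force: 0.3
21.15 tcp tray [41.9 54.1] z 0.0929 heading-push deg -54.91
[316.5 306.3  12.8] [14.1 36.5]
[316.5 282.6  11.4] [26.8 45.3]
```

```bash
python3 -m pendant '[[-0.14,0,0,0,0,0,-0.76],[-0.28,0,0,0,0,0,-0.76],[-0.42,0,0,0,0,0,-0.76],[-0.52,0,0,0,0,0,-0.76],[-0.55,0,0,0,0,0,-0.76],[-0.4,0,0,0,0,0,-0.76],[-0.2,0,-0.3,0,0,0,-0.76],[-0.2,0,-1,0,0,0,-0.76],[-0.2,0,-1.8,0,0,0,-0.76],[-0.2,0,-1.8,0,0,0,-0.76]]'; python3 look.py wrist w13; python3 look.py wrist
```

```text
clock: 22.45
position: [0.5967, -0.0179, 0.1873]
ee_rot: [0.92, 0.391, 0.003, 0.001]
ft_force: [0.2, 0.2, 0.0]
grip_width: 0.119
grasp_force: 0.0
22.45 tcp tray [36.8 49.6] z 0.1873 heading-push deg -54.85
[315.2 246.3  16. ] [ 0.5 27.9]
22.5 tcp tray [35.7 49.4] z 0.1851 heading-push deg -54.86
[316.1 246.1  16.2] [ 0.6 27.8]
```

```bash
python3 -m pendant '[[0,-0.2,0,0,0,-1.2,-0.76],[-0.1,-0.4,0,0,0,-2.4,-0.76],[-0.2,-0.6,0,0,0,-3.6,-0.76],[-0.37,-0.69,0,0,0,-4.8,-0.76],[-0.37,-0.69,0,0,0,-6,-0.76],[-0.37,-0.69,0,0,0,-6.9,-0.76],[-0.37,-0.69,0.4,0,0,-6.9,-0.76],[-0.37,-0.69,0.8,0,0,-6.9,-0.76],[-0.37,-0.69,0.9,0,0,-6.9,-0.76],[-0.37,-0.69,0.9,0,0,-6.9,-0.76]]'; python3 look.py wrist; python3 look.py wrist w14
```

```text
clock: 23.8
position: [0.5564, -0.0084, 0.1372]
ee_rot: [0.635, 0.772, -0.0, -0.001]
ft_force: [-0.7, -0.6, 0.2]
grip_width: 0.12
grasp_force: 0.0
23.8 tcp tray [-1.1 66.5] z 0.1372 heading-push deg 0.26
[317.  273.7  20. ] [-0.8 28.6]
23.85 tcp tray [-0.7 66.5] z 0.1378 heading-push deg 0.27
[317.2 273.3  19.9] [-0.4 28.6]
```

```bash
python3 -m pendant '[[0,0,0.4,0,0,0,-0.76],[0,0,0.8,0,0,0,-0.76],[0,0,0.9,0,0,0,-0.76],[-0.12,0,0.9,0,0,0,-0.76],[-0.26,0,0.9,0,0,0,-0.76],[-0.42,0,0.9,0,0,0,-0.76],[-0.58,0,0.9,0,0,0,-0.76],[-0.74,0,0.9,0,0,0,-0.76],[-0.9,0,0.9,0,0,0,-0.76],[-1.06,0,0.9,0,0,0,-0.76]]'; python3 look.py wrist
```

```text
clock: 25.15
position: [0.567, -0.0611, 0.0928]
ee_rot: [0.635, 0.773, -0.0, 0.0]
ft_force: [0.1, 1.1, 0.5]
grip_width: 0.118
grasp_force: 0.3
25.15 tcp tray [-0.6 12.8] z 0.0928 heading-push deg 0.29
[316.2 305.8  13.3] [ -1.4 -18.7]
[317.1 278.2  16.2] [-1.  -0.8]
```

```bash
python3 -m pendant '[[-0.16,0,0,0,0,0,-0.76],[-0.32,0,0,0,0,0,-0.76],[-0.48,0,0,0,0,0,-0.76],[-0.64,0,0,0,0,0,-0.76],[-0.8,0,0,0,0,0,-0.76],[-0.96,0,0,0,0,0,-0.76],[-1.12,0,0,0,0,0,-0.76],[-1.24,0,0,0,0,0,-0.76],[-1.34,0,0,0,0,0,-0.76],[-1.41,0,0,0,0,0,-0.76]]'; python3 look.py wrist
```

```text
clock: 26.45
position: [0.5807, -0.13, 0.0928]
ee_rot: [0.635, 0.773, -0.0, 0.0]
ft_force: [0.1, -0.0, -0.5]
grip_width: 0.118
grasp_force: 0.0
26.45 tcp tray [ -0.2 -57.5] z 0.0928 heading-push deg 0.28
[316.5 275.9  13.8] [ -0.9 -68.8]
```

```bash
python3 -m pendant '[[0,0,0,0,0,0,-0.76],[0,0,0,0,0,0,-0.76],[0.2,0,0,0,0,0,-0.76],[0.4,0,-0.2,0,0,0,-0.76],[0.6,0,-0.6,0,0,0,-0.76],[0.8,0,-1.2,0,0,0,-0.76],[1.2,0,-1.8,0,0,0,-0.76],[1.6,0,-1.8,0,0,0,-0.76],[1.6,0,-1.8,0,0,0,-0.76],[1.6,0,-1.8,0,0,0,-0.76]]'; python3 look.py wrist;  python3 look.py top t15; python3 - <<'E'
import cv2
a=cv2.imread('pics/t15.png')[130:250,230:390]
cv2.imwrite('pics/t15c.png',cv2.resize(a,None,fx=5,fy=5,interpolation=cv2.INTER_CUBIC))
from h import *
im,d=manip.camera('top');print(d[181:192,343:350].round(3))
E
```

```text
clock: 27.75
position: [0.5648, -0.052, 0.1823]
ee_rot: [0.635, 0.772, -0.001, -0.0]
ft_force: [-0.0, -0.7, 0.1]
grip_width: 0.126
grasp_force: 0.0
27.75 tcp tray [-1.1 22.1] z 0.1823 heading-push deg 0.27
[315.9 301.7  12.7] [ -2.  -73.8]
27.8 tcp tray [-1.1 21.8] z 0.1821 heading-push deg 0.23
[345.  186.    5.4] [ -6.3 -84.2]
[[1.277 1.271 1.303 1.3   1.285 1.286 1.297]
 [1.272 1.268 1.275 1.269 1.281 1.283 1.28 ]
 [1.272 1.268 1.269 1.278 1.273 1.281 1.286]
 [1.272 1.274 1.271 1.272 1.274 1.283 1.287]
 [1.268 0.    1.277 1.273 1.27  1.27  1.284]
 [1.271 1.271 1.269 1.272 1.272 1.272 1.283]
 [1.267 1.265 1.271 1.273 1.274 1.272 1.284]
 [1.27  1.275 1.269 1.273 1.271 1.284 1.288]
 [1.273 1.275 1.271 1.27  1.285 1.285 1.284]
 [1.273 1.273 1.27  1.282 1.281 1.281 1.289]
 [1.294 1.294 1.296 1.29  1.297 1.292 1.293]]
```

View pics/t15c.png

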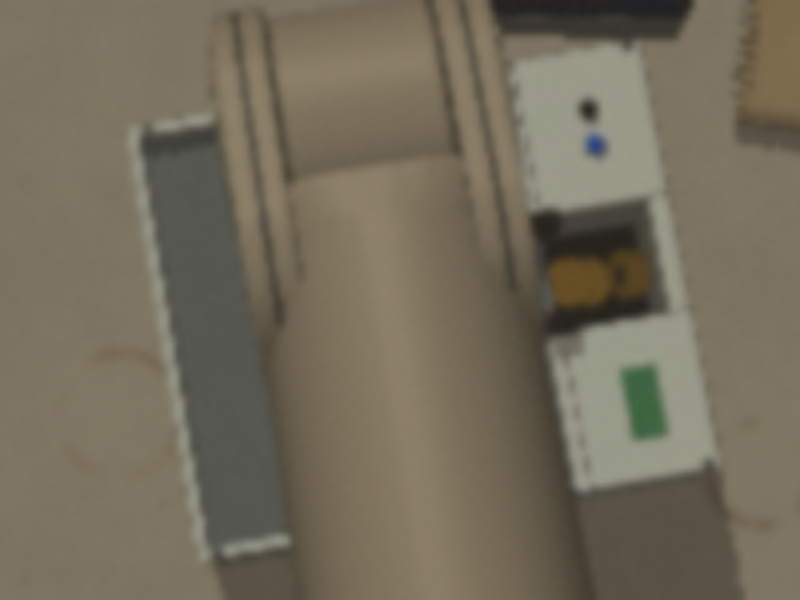

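All three plugs are in the slot. The third, at (630,275), looks tilted, so I'll check its height.

```bash
python3 - <<'E'
from h import *
for _ in range(2):
    im,d=manip.camera('top');print(d[180:190,350:361].round(3), manip.get_obs()['clock'])
E
```

```text
[[1.295 1.292 1.295 1.267 1.262 1.264 1.265 1.269 1.264 1.269 1.247]
 [1.297 1.297 1.277 1.273 1.266 0.    1.264 1.264 1.264 1.272 1.251]
 [1.286 1.3   1.278 1.277 1.268 1.262 1.263 1.262 1.261 1.263 1.254]
 [1.288 1.283 1.279 1.272 1.27  1.262 1.262 1.258 1.262 1.263 1.258]
 [1.285 1.284 1.274 1.278 1.269 1.268 1.257 1.261 1.261 1.265 1.265]
 [1.286 1.281 1.276 1.271 1.266 1.261 1.265 1.262 1.265 1.262 1.264]
 [1.287 1.282 1.279 1.278 1.273 1.268 1.262 1.26  1.259 1.263 1.272]
 [1.29  1.285 1.281 1.277 1.269 1.269 1.262 1.262 1.266 1.269 1.272]
 [1.283 1.284 1.293 1.279 1.268 1.267 1.266 1.263 1.269 1.299 1.274]
 [1.285 1.293 1.293 1.301 1.297 1.269 1.293 1.295 1.295 1.291 1.281]] 27.95
[[1.298 1.295 1.294 1.272 1.266 1.265 1.269 1.268 1.266 1.267 1.249]
 [1.296 1.297 1.275 1.272 1.272 1.262 1.263 1.263 1.266 1.27  1.247]
 [1.285 1.299 1.274 1.279 1.266 1.262 1.258 1.264 1.265 1.262 1.254]
 [1.29  1.282 1.282 1.277 1.269 1.265 1.258 1.262 1.265 1.264 1.255]
 [1.284 1.288 1.276 1.275 1.268 1.266 1.26  1.264 1.26  1.264 1.264]
 [1.282 1.284 1.285 1.274 1.269 1.266 1.265 1.263 1.266 1.265 1.267]
 [1.283 1.284 1.278 1.272 1.271 1.264 1.259 1.264 1.265 1.263 1.27 ]
 [1.283 1.285 1.282 1.28  1.275 1.265 1.262 1.261 1.265 1.268 1.271]
 [0.    1.281 1.292 1.277 1.269 1.265 1.264 1.263 1.267 1.296 1.278]
 [1.282 1.297 1.295 1.293 1.294 1.272 1.296 1.294 1.294 1.298 1.282]] 28.0
```

It lies about 40 mm down (z ≈ 0.03) and isn't moving, so I'm handing in.

```bash
python3 -c "
from workcell import manip
print(manip.hand_in())"
```

```text
the job is handed in; nothing more can be done
None
```

All three plugs went through the gate one at a time and are at rest in the slot; I handed the job in at about 28 s of the 69 s, it returned no verdict, and I did not re-measure the lid, dish, jar and pen at the end, though no move was planned to touch them.

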